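# Find the binding sheave and lock it off

## Task

One of the three sheaves on the board is binding. Turn each of the three by its crank peg, between a quarter and a half turn from where it stood, leave it there, and feel its drag; when all three are tried, swing the cam lock beside the binding one (on the side towards the robot's left) fully home against its stop, and leave the other two cam locks open. Work gently, never pushing on or squeezing the board or its parts with more than 25 N, and leave the other things on the bench where they are.

Things in the scene. Friction and masses are not known exactly. Their poses are not given: they have to be found in the camera images.
- board: Oak board fixed on the bench, 130 (x) x 700 (y) x 22 mm, with three outwardly identical stations: left (+y), middle, right (-y). Origin: centre of its underside; its -x side faces roughly the robot. Each station has a sheave and, 80 mm to the board's +y side of it, a cam lock. Exactly one sheave binds, at any station; only its drag tells which.
- axle_left (a point): Centre of the top face (60 mm above the bench) of the left sheave: a bronze grooved wheel lying flat, 100 mm across, turning without end either way about its upright axle. Its drag is a steady rubbing without spring; it stops at once when no longer pushed. Pushed at the peg, a free-running sheave takes under 1.5 N, a binding one 6 to 9 N.
- peg_start_left (a point): Fixed point where the left sheave's crank peg stands at the start, within 6 mm either way along its circle (it does not follow the peg): on the board's -x side of the axle, 82.5 mm above the bench. The peg is upright, steel, 12 mm across, from 60 to 105 mm above the bench, 38 mm from the axle.
- pivot_left (a point): On the upright pivot of the left station's cam lock, 60 mm above the bench. Cam hub and arm stay below 66 mm; the steel arm is 14 mm wide.
- grip_left (a point): Middle of the upright wooden grip at the end of the left cam lock's arm: 16 mm across, standing from 60 to 105 mm above the bench, 65 mm from the pivot; this point is 82.5 mm above the bench.
- lever_left (a joint): Cam lock of the left station in rad: 0 open (arm points to the board's -x side), growing clockwise seen from above to a hard stop at 1.57, fully home (arm points to the board's +y side). Starts between 0 and 0.2, stays where it is left, takes about 3 N at the grip to swing.
- axle_middle (a point): Centre of the top face (60 mm above the bench) of the middle sheave: a bronze grooved wheel lying flat, 100 mm across, turning without end either way about its upright axle. Its drag is a steady rubbing without spring; it stops at once when no longer pushed. Pushed at the peg, a free-running sheave takes under 1.5 N, a binding one 6 to 9 N.
- peg_start_middle (a point): Fixed point where the middle sheave's crank peg stands at the start, within 6 mm either way along its circle (it does not follow the peg): on the board's -x side of the axle, 82.5 mm above the bench. The peg is upright, steel, 12 mm across, from 60 to 105 mm above the bench, 38 mm from the axle.
- pivot_middle (a point): On the upright pivot of the middle station's cam lock, 60 mm above the bench. Cam hub and arm stay below 66 mm; the steel arm is 14 mm wide.
- grip_middle (a point): Middle of the upright wooden grip at the end of the middle cam lock's arm: 16 mm across, standing from 60 to 105 mm above the bench, 65 mm from the pivot; this point is 82.5 mm above the bench.
- lever_middle (a joint): Cam lock of the middle station in rad: 0 open (arm points to the board's -x side), growing clockwise seen from above to a hard stop at 1.57, fully home (arm points to the board's +y side). Starts between 0 and 0.2, stays where it is left, takes about 3 N at the grip to swing.
- axle_right (a point): Centre of the top face (60 mm above the bench) of the right sheave: a bronze grooved wheel lying flat, 100 mm across, turning without end either way about its upright axle. Its drag is a steady rubbing without spring; it stops at once when no longer pushed. Pushed at the peg, a free-running sheave takes under 1.5 N, a binding one 6 to 9 N.
- peg_start_right (a point): Fixed point where the right sheave's crank peg stands at the start, within 6 mm either way along its circle (it does not follow the peg): on the board's -x side of the axle, 82.5 mm above the bench. The peg is upright, steel, 12 mm across, from 60 to 105 mm above the bench, 38 mm from the axle.
- pivot_right (a point): On the upright pivot of the right station's cam lock, 60 mm above the bench. Cam hub and arm stay below 66 mm; the steel arm is 14 mm wide.
- grip_right (a point): Middle of the upright wooden grip at the end of the right cam lock's arm: 16 mm across, standing from 60 to 105 mm above the bench, 65 mm from the pivot; this point is 82.5 mm above the bench.
- lever_right (a joint): Cam lock of the right station in rad: 0 open (arm points to the board's -x side), growing clockwise seen from above to a hard stop at 1.57, fully home (arm points to the board's +y side). Starts between 0 and 0.2, stays where it is left, takes about 3 N at the grip to swing.
- weight_big: Bystander, loose, to be left alone: knobbed lead weight, 60 mm across, 53 mm tall. Origin at its underside.
- weight_small: Bystander, loose, to be left alone: smaller knobbed lead weight, 45 mm across, 42 mm tall. Origin at its underside.
- scoop: Bystander, loose, to be left alone: cast iron scoop, tray 90 x 70 x 35 mm with a 95 mm flat handle. Origin at its underside.
- float: Bystander, loose, to be left alone: round cork float, 80 mm across, 40 mm tall. Origin at its underside.

How it is judged:
By the outcome, as a careful person would: the job done as asked, in the order asked, and still so for the second after the job is handed in, with the robot touching nothing.
It also fails if it takes over 72 s, if anything falls off the work surface, if the arm or the gripper's body presses on something with over 40 N, if the wrist force passes 120 N, or if a joint passes its speed limit or range.

## Robot

A 6-joint arm with a two-finger parallel gripper is mounted at the origin on the work surface. World frame = base frame: x ahead of the robot, y to its left, z up, the work surface at z = 0. Lengths are in m, angles in rad, forces in N, time in s.
With the tool pointing down it reaches from about 0.375 to 0.9 m from the base axis. Payload 3.1 kg.
Tool frame: the origin (TCP) lies midway between the tips of the shut fingers; the grasp point (between the pads) lies 19 mm behind it; x points along the fingers, y is the direction in which the jaws open and shut, and the axes are right-handed (so a half turn about x gives the same grasp; the last joint's range is limited). The gripper opens to 87 mm and grips with 3 to 60 N. Pads are 19 mm wide; open, the fingers measure 117 mm over their backs; the gripper's body (75 mm by 190 mm) begins 51 mm behind the grasp point.
Start: joints at [-1.353, 0.527, 1.433, -0, 1.181, -0.178], TCP at [0.241, -0.577, 0.223] pointing down, gripper open.
Joint ranges: [-3.08, 3.08], [-0.75, 2.2], [0.22, 2.44], [-1.43, 4.57], [0, 2.65], [-2.85, 2.85]. Speed limits (rad/s): [2.79, 2.79, 3.14, 3.14, 3.14, 3.14].

## Interface

Orientations are given as a unit quaternion [x, y, z, w].
In Python, from rig import get_obs, imaging, robot gives the robot as it stands.
- The arm moves only by the shell command python3 -m inch 'ROWS' [FORCE]. ROWS is JSON, a list of rows, each a list of 3 entries, a list of its own where there are three numbers: the finger opening in mm, from 0 to 87, then the shift along the tool's x, y, z in mm, then the turn, a rotation vector about the tool's x, y, z in degrees. In form: [[grip, [dx, dy, dz], [wx, wy, wz]], ...]. A call has 1 to 12 rows; each row shifts and turns the pose as measured when the row begins, along the tool's axes as they then stand; what a row does not reach is not made up. A row lasts 1/8 s, in which the tool goes at most 62.5 mm and 10.7 degrees, less where a joint would pass 70% of its speed; a pose out of reach is approached as far as the arm can. A call with a gripper value outside its range is refused whole. The fingers move at their own pace and stop on an object; FORCE is the grip in N (left out, the last holds). Time passes only in rows, so rows that do not move let the fingers close. It gives the time, the measured TCP pose, the force and the opening at its end, in the units of the state.
- get_obs(): the state, without advancing time (a new reading comes with each control period).
- imaging.camera(name): name is "scene" or "top"; returns the picture (400x640x3 uint8, red, green, blue); there is no depth.
- imaging.camera_params(name): a dict with "camera_matrix" (3x3 intrinsics, pixels), "k1" (the pictures are not rectified: a ray, as slopes to the right and down, at radius r is drawn at 1 + k1 r^2 times it, then the intrinsics apply), "xyz" and "rotation" of the camera in the world. Camera axes: x right, y down, z forward; pixel columns grow to the right and rows downward; lengths in m; the calibration is good to about 2 mm. A picture is of the moment at which its call begins. camera_params takes no time and is no camera call.
- robot.hand_in(): hands the job in, once; it reports no verdict.
Trained networks look in the newest picture that a camera, given by its name, has taken for a name from the list of things; names that differ only in an ending like _2 or _b are one class to them, and where a whole thing is asked for, a point or a joint stands for the part that bears it (a point fixed in the world has none). Each returns a list of dicts, best first, with "confidence" (0 to 1); they miss things now and then, are a little off and sometimes report something else, mostly with a low value. They report only what shows in the picture. A call takes as long as a camera call.
- imaging.cut_out(camera, target): "pixels" (400x640 bool, what is visible of it) and "box" ([centre column, centre row, width, height] in pixels, round what is visible of it).
- imaging.tip_of(camera, target): "pixel" ([column, row] in pixels: a listed point, or the origin of a listed thing).
The state is a dict: "time": time; "q": joint angles; "joint_velocities": joint speeds; "joint_torque": joint torques, N m; "position": TCP position; "tool_rot": TCP orientation; "ft_force": force on the tool from outside, world axes, zero at the start; "moment": the same for the moment, N m; "grip_width": finger opening in m.
Only numpy, scipy, OpenCV 4.12 (cv2) and the standard library are available. Lean on these libraries where they do the work, as an engineer would, in place of code of your own. Each camera call takes 0.05 s, during which the arm holds its last target. There are 200 camera calls.

## Working session

There is one attempt and no reset: what is moved stays moved. The work goes in short steps, Python scripts to look and compute and a shell command to move; the robot and the scene stay as the last step left them, time stands still between calls to the robot, and variables do not carry over. Pictures are saved under pics/ and viewed, about 8 in all and at most 12, crops included, and the job is handed in when it is done.

```bash
mkdir -p pics; ls; cat > h.py <<'E'
import numpy as np, cv2
from rig import get_obs, imaging, robot
from scipy.spatial.transform import Rotation as R
def cam(n):
    p=imaging.camera_params(n); Rm=np.array(p["rotation"],float)
    if Rm.shape!=(3,3): Rm=R.from_quat(Rm.ravel()).as_matrix()
    return np.array(p["camera_matrix"]),p["k1"],np.array(p["xyz"]),Rm
def world(n,px,z):
    K,k,c,Rm=cam(n); d=(np.array(px)-[K[0,2],K[1,2]])/[K[0,0],K[1,1]]; u=d.copy()
    for _ in range(20): u=d/(1+k*(u@u))
    r=Rm@np.array([*u,1]); return c+r*(z-c[2])/r[2]
def tip(n,t):
    r=imaging.tip_of(n,t); return (r[0]["pixel"],r[0]["confidence"]) if r else (None,0)
E
python3 - <<'E'
from h import *
for n in("top","scene"):
    cv2.imwrite(f"pics/{n}0.png",cv2.cvtColor(imaging.camera(n),cv2.COLOR_RGB2BGR)); print(n,imaging.camera_params(n))
    for s in("left","middle","right"):
        for t,z in(("axle",.06),("peg_start",.0825),("pivot",.06),("grip",.0825)):
            p,c=tip(n,f"{t}_{s}"); print(n,t,s,p and np.round(p,1),round(c,2),p is not None and world(n,p,z).round(4))
    for t in("weight_big","weight_small","scoop","float"):
        p,c=tip(n,t); print(n,t,round(c,2),p is not None and world(n,p,0).round(3))
o=get_obs(); print(o, R.from_quat(o["tool_rot"]).as_matrix().round(3))
E
```

```text
pics
top {'camera_matrix': array([[402.57316353,   0.        , 320.47949292],
       [  0.        , 402.57316353, 203.74181138],
       [  0.        ,   0.        ,   1.        ]]), 'k1': 0.028975941057083315, 'xyz': array([ 0.45658318, -0.0014996 ,  0.90457886]), 'rotation': array([ 0.71362134, -0.6979512 ,  0.03430969, -0.04931076])}
top axle left None 0 False
top peg_start left [238.4 265.2] 0.64 [0.4254 0.1804 0.0825]
top pivot left [200.1 251.9] 0.75 [0.4502 0.2668 0.06  ]
top grip left [200.9 284.1] 0.76 [0.3862 0.2541 0.0825]
top axle middle None 0 False
top peg_start middle [351.3 244.5] 0.91 [ 0.4722 -0.0473  0.0825]
top pivot middle [316.5 233.7] 0.67 [0.4934 0.0245 0.06  ]
top grip middle [310.7 266.8] 0.7 [0.4256 0.0339 0.0825]
top axle right None 0 False
top peg_start right [469.9 226.8] 0.6 [ 0.5136 -0.2858  0.0825]
top pivot right [424.9 216. ] 0.85 [ 0.5356 -0.2013  0.06  ]
top grip right [433.3 247.6] 0.69 [ 0.47   -0.2122  0.0825]
top weight_big 0.86 [ 0.743 -0.061  0.   ]
top weight_small 0.6 [0.724 0.08  0.   ]
top scoop 0.88 [0.749 0.212 0.   ]
top float 0.67 [0.
[... 1288 characters left out ...]
3270808e+00,  7.72813253e-06,
        1.18138584e+00, -1.78488134e-01]), 'joint_velocities': array([-5.26549986e-04, -8.33812920e-04, -1.67421210e-03,  3.43631365e-04,
        1.17570660e-05, -1.69617010e-03]), 'joint_torque': array([ 7.97610446e-04, -4.40002298e+01, -1.76982415e+01,  6.34617219e-02,
        5.05121914e-02, -1.62288410e-05]), 'position': array([ 0.24099484, -0.57664573,  0.22256453]), 'tool_rot': array([ 0.69330852,  0.13901161, -0.69330306,  0.13903212]), 'ft_force': array([0.85524796, 0.37008629, 0.28260949]), 'moment': array([-0.01029149, -0.02138186, -0.01923117]), 'grip_width': 0.08696192277936264} [[ 0.     0.386 -0.923]
 [-0.    -0.923 -0.386]
 [-1.     0.    -0.   ]]
```

View pics/top0.png

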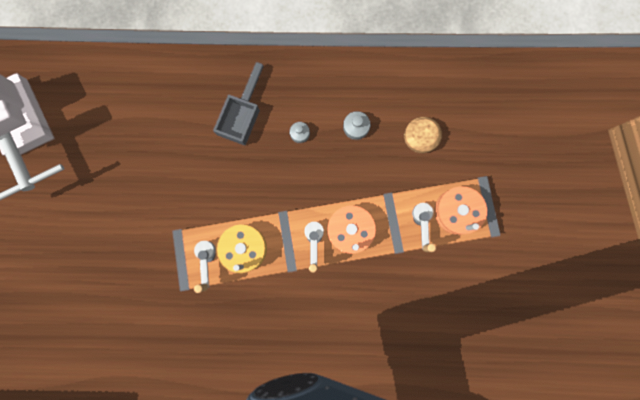

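```bash
python3 - <<'E'
from h import *
from scipy.optimize import least_squares
# averaged/selected pivots & axles, spacing free
P={"pl":(.4496,.2652),"pm":(.487,.0294),"pr":(.5325,-.199),"al":(.4668,.172),"am":(.5124,-.0513)}
S={"l":1,"m":0,"r":-1}
def f(v):
    x,y,t,d=v;c,s=np.cos(t),np.sin(t);Rm=np.array([[c,-s],[s,c]])
    return np.concatenate([np.array([x,y])+Rm@[0,S[k[1]]*d+(.08 if k[0]=="p" else 0)]-p for k,p in P.items()])
r=least_squares(f,[.5,-.05,.17,.235],loss="soft_l1",f_scale=.004);print(r.x.round(4),(f(r.x)*1000).round(1))
E
```

```text
[ 0.5063 -0.0501  0.1794  0.2315] [ 1.1 -8.8  5.  -0.7  0.8 -0.1 -1.8  5.7 -6.1  1.2]
```

The top view shows the three sheave hubs near (240,248), (351,229) and (463,210). The pegs are near (236,267), (356,247) and (475,227), and the cam grips near (198,289), (312,268) and (431,247). I'll enlarge the board strip.

```bash
python3 - <<'E'
import cv2,numpy as np
im=cv2.imread("pics/top0.png")
a=[cv2.resize(im[y:y+75,x:x+130],None,fx=4,fy=4,interpolation=cv2.INTER_CUBIC) for x,y in((170,222),(280,205))]
cv2.imwrite("pics/c1.png",np.vstack(a)); 
b=cv2.resize(im[170:250,385:510],None,fx=6,fy=6,interpolation=cv2.INTER_CUBIC);cv2.imwrite("pics/c2.png",b)
E
```

```text
(no output)
```

View pics/c1.png

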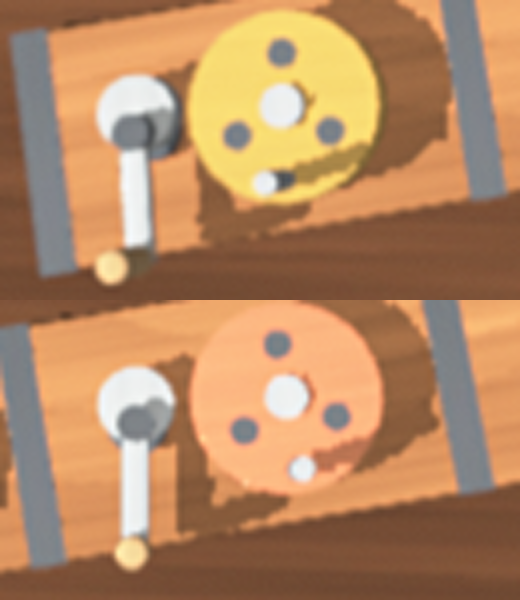

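View pics/c2.png

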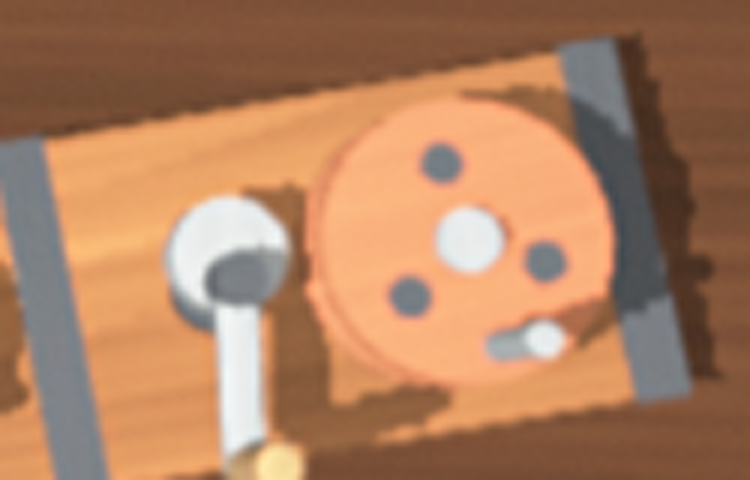

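The crops show sheave discs centred at crop pixels (285,106), (286,399) and (466,241). Peg tops are at (265,182), (302,468) and (545,340), and grip tops at (111,267), (131,553) and (280,462).

```bash
python3 - <<'E'
from h import *
from scipy.optimize import least_squares
def W(u,v,x0,y0,s,z): return world("top",[(u+.5)/s-.5+x0,(v+.5)/s-.5+y0],z)[:2]
C={"l":(170,222,4),"m":(280,205,4),"r":(385,170,6)}
D={"l":[(285,106.5),(265,182),(111,267),(136,110)],"m":[(286.5,99),(302,168),(131,253),(136,105)],"r":[(466,241),(545,340),(280,462),(230,250)]}
M={}
for k in D:
    for n,p,z in zip(("axle","peg","grip","pivot"),D[k],(.06,.105,.105,.063)):
        M[n,k]=W(*p,*C[k],z)
S={"l":1,"m":0,"r":-1}
def mod(v):
    x,y,t,d=v;c,s=np.cos(t),np.sin(t);Rm=np.array([[c,-s],[s,c]]);o={}
    for k in S:
        o["axle",k]=np.array([x,y])+Rm@[0,S[k]*d]; o["pivot",k]=np.array([x,y])+Rm@[0,S[k]*d+.08]
    return o
f=lambda v:np.concatenate([mod(v)[k]-M[k] for k in mod(v)])
r=least_squares(f,[.5,-.05,.17,.235]);print(r.x.round(4),(f(r.x)*1000).round(1))
t=r.x[2]; bx=np.array([np.cos(t),np.sin(t)]);by=np.array([-bx[1],bx[0]]);o=mod(r.x)
for k in S:
    for a,b in(("axle","peg"),("pivot","grip")):
        d=M[b,k]-o[a,k]; print(k,a,o[a,k].round(4),b,M[b,k].round(4),"r",np.hypot(*d).round(4),"ang from board -x toward +y deg",np.degrees(np.arctan2(d@by,-d@bx)).round(1))
e=[W(617,38,*C["r"],.022),W(690,393,*C["r"],.022),W(11,35,*C["l"],.022),W(43,277,*C["l"],.022)]
print(np.round(e,3), np.mean(e,axis=0).round(4), np.hypot(*(e[0]-e[2])), np.degrees(t))
E
```

```text
[ 0.5099 -0.0479  0.1882  0.2333] [ 6.6 -0.6 -4.8  1.   5.8  0.1 -4.1  0.1  3.2  1.4 -6.6 -2. ]
l axle [0.4662 0.1813] peg [0.4224 0.1802] r 0.0439 ang from board -x toward +y deg 9.4
l pivot [0.4513 0.2599] grip [0.3797 0.2535] r 0.0718 ang from board -x toward +y deg 5.7
m axle [ 0.5099 -0.0479] peg [ 0.4678 -0.0537] r 0.0425 ang from board -x toward +y deg 3.0
m pivot [0.4949 0.0306] grip [0.4244 0.0296] r 0.0705 ang from board -x toward +y deg 9.9
r axle [ 0.5536 -0.2772] peg [ 0.5134 -0.2887] r 0.0418 ang from board -x toward +y deg -5.2
r pivot [ 0.5386 -0.1986] grip [ 0.4715 -0.2025] r 0.0672 ang from board -x toward +y deg 7.4
[[ 0.631 -0.347]
 [ 0.501 -0.369]
 [ 0.496  0.343]
 [ 0.366  0.316]] [ 0.4983 -0.0143] 0.702609519654618 10.78427198846196
```

```bash
python3 - <<'E'
from h import *
from scipy.optimize import least_squares
def W(u,v,x0,y0,s,z): return world("top",[(u+.5)/s-.5+x0,(v+.5)/s-.5+y0],z)[:2]
C={"l":(170,222,4),"m":(280,205,4),"r":(385,170,6)}
D={"l":[(285,106.5),(265,182),(111,267),(136,110)],"m":[(286.5,99),(302,168),(131,253),(136,105)],"r":[(466,241),(545,340),(280,462),(230,250)]}
M={(n,k):W(*p,*C[k],z) for k in D for n,p,z in zip(("axle","peg","grip","pivot"),D[k],(.06,.105,.105,.063))}
S={"l":1,"m":0,"r":-1}
def mod(v):
    x,y,t,d,q=v[:5];Rm=R.from_euler("z",t).as_matrix()[:2,:2];o={}
    for k,a,b in zip(S,v[5:8],v[8:]):
        s=np.array([x,y])+Rm@[0,S[k]*d]; pv=s+Rm@[q,.08]
        o["axle",k]=s;o["pivot",k]=pv;o["peg",k]=s+.038*Rm@[-np.cos(a),np.sin(a)];o["grip",k]=pv+.065*Rm@[-np.cos(b),np.sin(b)]
    return o
f=lambda v:np.concatenate([mod(v)[k]-M[k] for k in M])
r=least_squares(f,[.5,-.05,.17,.235,.01]+[0]*6);print(r.x[:5].round(4),np.degrees(r.x[5:]).round(1),(f(r.x)*1000).round(1))
o=mod(r.x)
for k in o:print(k,o[k].round(4),"tool frame-free")
p=get_obs()["position"]
E
```

```text
[ 0.505  -0.0486  0.1946  0.2333  0.0057] [10.9  3.4 -5.8  5.9 10.   7.4] [ 0.2 -1.5 -0.5 -0.   5.5  0.5 -6.2  1.1  0.8 -0.5 -0.5 -0.1  5.7  0.1
 -4.   0.4 -0.3  1.1  0.4  0.1  3.8  0.3 -5.  -1.4]
('axle', 'l') [0.4598 0.1803] tool frame-free
('pivot', 'l') [0.4499 0.2599] tool frame-free
('peg', 'l') [0.4218 0.1802] tool frame-free
('grip', 'l') [0.3852 0.254 ] tool frame-free
('axle', 'm') [ 0.505  -0.0486] tool frame-free
('pivot', 'm') [0.4951 0.031 ] tool frame-free
('peg', 'm') [ 0.4673 -0.0537] tool frame-free
('grip', 'm') [0.4301 0.0297] tool frame-free
('axle', 'r') [ 0.5501 -0.2775] tool frame-free
('pivot', 'r') [ 0.5402 -0.1979] tool frame-free
('peg', 'r') [ 0.5137 -0.2886] tool frame-free
('grip', 'r') [ 0.4753 -0.2022] tool frame-free
```

```bash
cat > st.py <<'E'
from h import *
import sys
A={"l":(.4598,.1803),"m":(.505,-.0486),"r":(.5501,-.2775)}
def go(x,y,z,yaw):
    o=get_obs();M=R.from_quat(o["tool_rot"]).as_matrix();d=M.T@(np.array([x,y,z])-o["position"])
    yw=np.degrees(np.arctan2(M[1,1],M[0,1]));print("shift mm",(d*1e3).round(1),"yaw now",yw.round(1),"turn x",round(-(yaw-yw),1))
def stat(k=None):
    o=get_obs();M=R.from_quat(o["tool_rot"]).as_matrix();p=o["position"]
    print("t",round(o["time"],2),"p",p.round(4),"yaw",np.degrees(np.arctan2(M[1,1],M[0,1])).round(1),"F",np.array(o["ft_force"]).round(2),"Ftool",(M.T@o["ft_force"]).round(2),"w",round(o["grip_width"]*1e3,1),"q1,6",o["q"][[0,5]].round(2),"tilt",M[:,0].round(3))
    if k:
        d=p[:2]-A[k];print("r",np.hypot(*d).round(4),"ang",np.degrees(np.arctan2(d[1],d[0])).round(1))
E
python3 -m inch '[[26,[0,-20,-45],[0,0,0]],[26,[0,-20,-45],[0,0,0]],[26,[0,-20,-45],[0,0,0]],[26,[0,-20,-45],[0,0,0]],[26,[0,-20,-45],[0,0,0]],[26,[0,-20,-45],[0,0,0]],[26,[0,-20,-45],[0,0,0]],[26,[0,-20,-45],[0,0,0]],[26,[0,0,0],[6,0,0]],[26,[0,0,0],[5.5,0,0]],[26,[0,0,0],[0,0,0]]]' 20
python3 -c "
from st import *
stat('r');go(.5137,-.2886,.13,-78.8)"
```

```text
time: 3.08
position: [0.5216, -0.2835, 0.2229]
tool_rot: [0.705, 0.065, -0.703, 0.069]
ft_force: [-0.3, 0.8, 0.1]
grip_width: 0.026
t 3.08 p [ 0.5216 -0.2835  0.2229] yaw -79.2 F [-0.3   0.77  0.07] Ftool [-0.07 -0.81  0.15] w 26.0 q1,6 [-0.69  0.7 ] tilt [ 0.004 -0.005 -1.   ]
r 0.0292 ang -168.1
shift mm [92.9  3.   8.9] yaw now -79.2 turn x -0.4
```

```bash
python3 -m inch '[[26,[45,3,9],[0,0,0]],[26,[45,0,0],[0,0,0]],[26,[0,0,0],[0,0,0]]]'
python3 - <<'E'
from st import *
stat('r');go(.5137,-.2886,.075,-78.8)
a=cv2.cvtColor(imaging.camera("scene"),cv2.COLOR_RGB2BGR)[150:350,100:400]
b=cv2.cvtColor(imaging.camera("top"),cv2.COLOR_RGB2BGR)[130:280,380:605]
cv2.imwrite("pics/p1.png",np.hstack([cv2.resize(a,(450,300)),cv2.resize(b,(450,300))])[:, :800])
E
```

```text
time: 3.45
position: [0.5147, -0.2906, 0.1327]
tool_rot: [0.706, 0.065, -0.701, 0.071]
ft_force: [0.1, 0.2, 0.3]
grip_width: 0.026
t 3.45 p [ 0.5147 -0.2906  0.1327] yaw -78.9 F [0.1  0.2  0.28] Ftool [-0.28 -0.17 -0.14] w 26.0 q1,6 [-0.7   0.68] tilt [ 0.007 -0.009 -1.   ]
r 0.0378 ang -159.7
shift mm [57.7 -2.7  0.9] yaw now -78.9 turn x -0.1
```

View pics/p1.png

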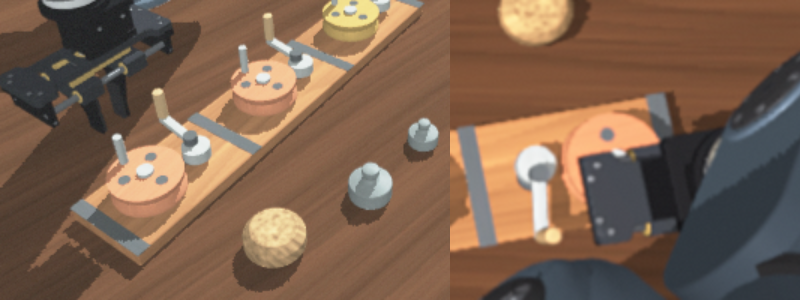

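The scene view shows the fingers just above and slightly left of the right peg, whose top is at crop pixel (118,136). I'll check that against the calibration.

```bash
python3 - <<'E'
from st import *
for u,v in((118,136),(242,46)): print(world("scene",[u/1.5+100,v/1.5+150],.105).round(4))
print("hub r",world("scene",[144.5/1.5+100,170/1.5+150],.064).round(4))
print("mid tips",world("scene",[110/1.5+100,124/1.5+150],.1327).round(4))
E
```

```text
[ 0.5153 -0.2866  0.105 ]
[ 0.4667 -0.0528  0.105 ]
hub r [ 0.5514 -0.2785  0.064 ]
mid tips [ 0.5198 -0.2933  0.1327]
```

```bash
python3 -m inch '[[26,[20,-3,0],[0,0,0]],[26,[20,0,0],[0,0,0]],[26,[15,0,0],[0,0,0]],[26,[0,0,0],[0,0,0]]]'
python3 -c "
from st import *
stat('r')"
python3 -m inch '[[26,[0,6.6,-0.6],[-10,0,0]],[26,[0,6.6,-0.6],[-10,0,0]],[26,[0,6.6,-0.6],[-10,0,0]]]'
python3 -c "
from st import *
stat('r')"
```

```text
time: 4.05
position: [0.523, -0.2949, 0.0888]
tool_rot: [0.712, 0.059, -0.695, 0.078]
ft_force: [-1.2, 2.5, -1.5]
grip_width: 0.0259
t 4.05 p [ 0.523  -0.2949  0.0888] yaw -78.9 F [-1.22  2.52 -1.48] Ftool [ 1.39 -2.75  0.74] w 25.9 q1,6 [-0.7   0.68] tilt [ 0.027 -0.025 -0.999]
r 0.0322 ang -147.4
time: 4.42
position: [0.5285, -0.3009, 0.0892]
tool_rot: [0.666, 0.25, -0.655, 0.255]
ft_force: [-1.3, 7.2, -0.4]
grip_width: 0.0265
t 4.42 p [ 0.5285 -0.3009  0.0892] yaw -48.2 F [-1.27  7.24 -0.4 ] Ftool [ 0.36 -6.25 -3.88] w 26.5 q1,6 [-0.71  0.13] tilt [ 0.018 -0.002 -1.   ]
r 0.0318 ang -132.6
```

```bash
cat >> st.py <<'E'
def tgt(x,y,z,yaw):
    o=get_obs();M=R.from_quat(o["tool_rot"]).as_matrix();d=M.T@(np.array([x,y,z])-o["position"])
    a=np.radians(yaw);Y=np.array([np.cos(a),np.sin(a),0]);X=np.array([0,0,-1.]);T=np.stack([X,Y,np.cross(X,Y)],1)
    print("shift mm",(d*1e3).round(1),"rotvec deg",np.degrees(R.from_matrix(M.T@T).as_rotvec()).round(1))
def circ(k,ang,z=.078,r=.038):
    a=np.radians(ang);tgt(A[k][0]+r*np.cos(a),A[k][1]+r*np.sin(a),z,ang+90)
def peg(k,half=.013):
    o=get_obs();M=R.from_quat(o["tool_rot"]).as_matrix();p=(o["position"]-M[:,1]*(half-.006))[:2]-A[k]
    u=M[:2,2]/np.hypot(*M[:2,2]);b=p@u;s=-b+np.sqrt(b*b-p@p+.038**2);q=p+s*u
    print("peg est (if on trailing pad) ang",np.degrees(np.arctan2(q[1],q[0])).round(1),"pad off mm",round(s*1e3,1))
E
python3 -c "
from st import *
peg('r');circ('r',-130)"
```

```text
peg est (if on trailing pad) ang -144.1 pad off mm 6.1
shift mm [11.2  2.2  6.1] rotvec deg [-8.2 -0.6 -0.8]
```

```bash
python3 -m inch '[[26,[6,1,4],[-4,-0.6,-0.8]],[26,[6,1,2],[-4,0,0]],[26,[0,0,0],[0,0,0]]]'
python3 -c "
from st import *
stat('r');peg('r');circ('r',-100)"
```

```text
time: 4.8
position: [0.525, -0.304, 0.08]
tool_rot: [0.64, 0.302, -0.64, 0.298]
ft_force: [-0.3, 0.1, -0.1]
grip_width: 0.0262
t 4.8 p [ 0.525 -0.304  0.08 ] yaw -39.8 F [-0.33  0.14 -0.09] Ftool [ 0.09 -0.34  0.11] w 26.2 q1,6 [-0.71 -0.02] tilt [-0.002  0.004 -1.   ]
r 0.0365 ang -133.5
peg est (if on trailing pad) ang -144.0 pad off mm 0.4
shift mm [ 1.9 21.2 -3.5] rotvec deg [-29.8  -0.2   0.2]
```

```bash
for i in 1; do :; done
python3 -m inch '[[26,[1,7,0.5],[-10,0,0]],[26,[1,7,0],[-10,0,0]],[26,[0,7,0],[-10,0,0]]]' | grep ft
python3 -c "
from st import *
stat('r');peg('r');circ('r',-80)"
```

```text
ft_force: [-8.8, 1.4, 0.0]
t 5.17 p [ 0.5339 -0.3077  0.0794] yaw -9.0 F [-8.8   1.36  0.01] Ftool [ 0.21 -8.91  0.03] w 26.0 q1,6 [-0.7  -0.55] tilt [-0.022  0.019 -1.   ]
r 0.0342 ang -118.2
peg est (if on trailing pad) ang -127.7 pad off mm 1.0
shift mm [ 0.7 23.6  3.6] rotvec deg [-19.   -1.1   1.3]
```

```bash

python3 -m inch '[[26,[0,9,2],[-5,-0.5,0.6]],[26,[0,9,1],[-5,-0.5,0.6]],[26,[0,9,0],[-9,0,0]],[26,[0,9,0],[-9,0,0]]]' | grep ft
python3 -c "
from st import *
stat('r');peg('r');circ('r',-60)"
```

```text
ft_force: [-9.2, -5.9, -1.9]
t 5.67 p [ 0.5527 -0.3128  0.0793] yaw 20.1 F [-9.25 -5.87 -1.93] Ftool [  2.28 -10.63   2.36] w 26.2 q1,6 [-0.68 -1.01] tilt [-0.038  0.001 -0.999]
r 0.0354 ang -85.7
peg est (if on trailing pad) ang -95.9 pad off mm 0.1
shift mm [ 0.7 16.2  3.4] rotvec deg [-9.9 -1.   2. ]
```

```bash

python3 -m inch '[[26,[0,9,2],[-5,-0.5,1]],[26,[0,9,2],[-7,-0.5,1]],[26,[0,9,0],[-9,0,0]],[26,[0,9,0],[-9,0,0]]]' | grep ft
python3 -c "
from st import *
stat('r');peg('r');circ('r',-30)"
```

```text
ft_force: [-4.5, -6.1, -4.0]
t 6.17 p [ 0.575  -0.3048  0.0796] yaw 51.0 F [-4.49 -6.06 -4.01] Ftool [ 4.14 -7.46  0.36] w 26.2 q1,6 [-0.65 -1.53] tilt [-0.019 -0.007 -1.   ]
r 0.037 ang -47.6
peg est (if on trailing pad) ang -58.3 pad off mm -0.7
shift mm [ 1.4 11.5  1. ] rotvec deg [-9.  -0.7  1. ]
```

```bash

python3 -m inch '[[26,[0,8,0],[-8,-0.5,1]],[26,[0,8,0],[-9,-0.5,0.5]],[26,[0,8,0],[-8,0,0]],[26,[0,0,0],[0,0,0]]]' | grep ft
python3 -c "
from st import *
stat('r');peg('r')"
```

```text
ft_force: [-0.3, 0.2, -0.4]
t 6.67 p [ 0.5841 -0.2932  0.0808] yaw 76.7 F [-0.26  0.16 -0.4 ] Ftool [ 0.4   0.1  -0.29] w 26.1 q1,6 [-0.63 -1.97] tilt [ 0.005 -0.007 -1.   ]
r 0.0374 ang -24.7
peg est (if on trailing pad) ang -35.6 pad off mm -1.5
```

```bash
cat >> st.py <<'E'
def circ2(k,ang,z=.08,r=.038):
    a=np.radians(ang);tgt(A[k][0]+r*np.cos(a),A[k][1]+r*np.sin(a),z,ang-90)
def peg2(k,half=.013):
    o=get_obs();M=R.from_quat(o["tool_rot"]).as_matrix();p=(o["position"]-M[:,1]*(half-.006))[:2]-A[k]
    u=-M[:2,2]/np.hypot(*M[:2,2]);b=p@u;s=-b+np.sqrt(b*b-p@p+.038**2);q=p+s*u
    print("peg est ang",np.degrees(np.arctan2(q[1],q[0])).round(1),"pad off mm (outward)",round(s*1e3,1))
E
python3 -m inch '[[26,[0,-3,0],[0,0,0]],[26,[-30,0,0],[0,0,0]],[26,[-50,0,0],[0,0,0]],[26,[-10,0,0],[0,0,0]],[26,[0,0,0],[0,0,0]]]' | grep ft
python3 -c "
from st import *
stat();tgt(.4673,-.0535,.15,101.15)"
```

```text
ft_force: [0.1, 0.2, -0.7]
t 7.3 p [ 0.5847 -0.2965  0.1757] yaw 76.2 F [ 0.06  0.19 -0.73] Ftool [0.73 0.21 0.01] w 25.7 q1,6 [-0.64 -1.97] tilt [ 0.011 -0.009 -1.   ]
shift mm [  22.3  208.2 -172.1] rotvec deg [-24.9   0.6   0.5]
```

```bash

python3 -m inch '[[26,[0,41,-34],[0,0,0]],[26,[0,41,-34],[0,0,0]],[26,[0,41,-34],[0,0,0]],[26,[0,41,-34],[0,0,0]],[26,[0,41,-34],[0,0,0]],[26,[0,0,0],[-8.3,0.3,0.3]],[26,[0,0,0],[-8.3,0.3,0.2]],[26,[0,0,0],[-8.3,0,0]],[26,[0,0,0],[0,0,0]]]' | grep ft
python3 -c "
from st import *
stat();tgt(.4673,-.0535,.125,101.15)"
```

```text
ft_force: [-0.5, 0.5, 0.3]
t 8.43 p [ 0.4578 -0.0465  0.1623] yaw 101.5 F [-0.51  0.52  0.26] Ftool [-0.24  0.61 -0.4 ] w 26.2 q1,6 [-0.35 -2.12] tilt [-0.016  0.009 -1.   ]
shift mm [37.1 -9.2  8.4] rotvec deg [ 0.3 -0.8 -0.7]
```

```bash

python3 -m inch '[[26,[15,-4.5,4.5],[0,-0.8,-0.7]],[26,[15,-4.5,4.5],[0,0,0]],[26,[5,0,0],[0,0,0]],[26,[0,0,0],[0,0,0]]]' | grep ft
python3 -c "
from st import *
stat();tgt(.4673,-.0535,.08,101.15)"
```

```text
ft_force: [-0.3, 0.3, 0.3]
t 8.93 p [ 0.4678 -0.0535  0.1242] yaw 101.0 F [-0.27  0.26  0.32] Ftool [-0.32  0.31 -0.21] w 26.0 q1,6 [-0.35 -2.12] tilt [-0.003  0.002 -1.   ]
shift mm [44.2 -0.  -0.4] rotvec deg [-0.1 -0.1 -0.1]
```

```bash

python3 -m inch '[[26,[15,0,0],[0,0,0]],[26,[15,0,0],[0,0,0]],[26,[10,0,0],[0,0,0]],[26,[0,0,0],[0,0,0]]]' | grep ft
python3 -c "
from st import *
stat('m');peg2('m');circ2('m',170)"
```

```text
ft_force: [-0.7, 0.3, 0.2]
t 9.43 p [ 0.4689 -0.0538  0.0842] yaw 100.9 F [-0.69  0.32  0.21] Ftool [-0.21  0.45 -0.62] w 25.9 q1,6 [-0.35 -2.11] tilt [-0.     0.001 -1.   ]
r 0.0365 ang -171.8
peg est ang -161.1 pad off mm (outward) 1.2
shift mm [ 4.2 11.8  1. ] rotvec deg [20.9 -0.  -0. ]
```

```bash

python3 -m inch '[[26,[2,7,0],[8,0,0]],[26,[2,8,0.5],[9,0,0]],[26,[0,9,0.5],[9,0,0]]]' | grep ft
python3 -c "
from st import *
stat('m');peg2('m');circ2('m',130)"
```

```text
ft_force: [-0.1, -1.4, -0.3]
t 9.8 p [ 0.4707 -0.0308  0.0817] yaw 74.0 F [-0.13 -1.37 -0.34] Ftool [ 0.34 -1.35  0.25] w 26.2 q1,6 [-0.3 -1.6] tilt [ 0.004 -0.001 -1.   ]
r 0.0386 ang 152.5
peg est ang 163.0 pad off mm (outward) 0.1
shift mm [ 1.7 13.6  6.4] rotvec deg [34.   0.2 -0.1]
```

```bash

python3 -m inch '[[26,[0,8,2],[10,0,0]],[26,[0,8,2],[10,0,0]],[26,[0,8,1],[10,0,0]],[26,[0,8,1],[10,0,0]]]' | grep ft
python3 -c "
from st import *
stat('m');peg2('m');circ2('m',85)"
```

```text
ft_force: [0.4, -0.4, -0.2]
t 10.3 p [ 0.4933 -0.0064  0.0841] yaw 32.7 F [ 0.41 -0.38 -0.21] Ftool [0.22 0.14 0.54] w 26.3 q1,6 [-0.24 -0.81] tilt [ 0.006 -0.003 -1.   ]
r 0.0438 ang 105.5
peg est ang 113.7 pad off mm (outward) -4.3
shift mm [ 4.2 10.3 11.7] rotvec deg [37.7  0.2 -0.3]
```

```bash

python3 -m inch '[[26,[1,3,5],[10,0,0]],[26,[1,4,4],[10,0,0]],[26,[1,7,2],[10,0,0]],[26,[0,7,1],[10,0,0]]]' | grep ft
python3 -c "
from st import *
stat('m');peg2('m');circ2('m',55)"
```

```text
ft_force: [-1.0, -0.9, -0.7]
t 10.8 p [ 0.518  -0.0118  0.0835] yaw -8.6 F [-1.01 -0.92 -0.72] Ftool [ 0.72 -0.87  1.06] w 26.3 q1,6 [-0.24 -0.09] tilt [ 0.005 -0.003 -1.   ]
r 0.039 ang 70.5
peg est ang 80.8 pad off mm (outward) -0.3
shift mm [3.6 9.5 4.3] rotvec deg [26.4  0.  -0.3]
```

```bash

python3 -m inch '[[26,[1,7,2],[8,0,0]],[26,[1,7,2],[9,0,0]],[26,[1,7,1.5],[9,0,0]]]' | grep ft
python3 -c "
from st import *
stat('m');peg2('m');circ2('m',50)"
```

```text
ft_force: [-0.2, -0.8, 0.3]
t 11.18 p [ 0.5365 -0.0229  0.0824] yaw -35.5 F [-0.2  -0.8   0.34] Ftool [-0.34  0.3   0.77] w 25.9 q1,6 [-0.25  0.37] tilt [ 0.005 -0.003 -1.   ]
r 0.0406 ang 39.2
peg est ang 48.9 pad off mm (outward) -1.3
shift mm [ 2.4 -7.8  1.3] rotvec deg [ 4.5 -0.  -0.3]
```

```bash

python3 -m inch '[[26,[0,-4,0],[0,0,0]],[26,[-25,0,0],[0,0,0]],[26,[-45,0,0],[0,0,0]],[26,[-10,0,0],[0,0,0]],[26,[0,0,0],[0,0,0]]]' | grep ft
python3 -c "
from st import *
stat();tgt(.4218,.1802,.16,-78.85)"
```

```text
ft_force: [0.5, 0.6, -0.4]
t 11.8 p [ 0.5306 -0.0191  0.165 ] yaw -34.8 F [ 0.52  0.59 -0.44] Ftool [ 0.44  0.09 -0.78] w 26.1 q1,6 [-0.25  0.36] tilt [ 0.003 -0.002 -1.   ]
shift mm [   4.2 -203.2 -101.5] rotvec deg [44.  -0.1 -0.2]
```

```bash

python3 -m inch '[[26,[0,-41,-20],[0,0,0]],[26,[0,-41,-20],[0,0,0]],[26,[0,-41,-20],[0,0,0]],[26,[0,-41,-20],[0,0,0]],[26,[0,-39,-20],[0,0,0]],[26,[0,0,0],[10,0,0]],[26,[0,0,0],[10,0,0]],[26,[0,0,0],[10,0,0]],[26,[0,0,0],[10,0,0]],[26,[0,0,0],[4,0,0]],[26,[0,0,0],[0,0,0]]]' | grep ft
python3 - <<'E'
from st import *
stat();tgt(.4218,.1802,.12,-78.85)
a=cv2.cvtColor(imaging.camera("scene"),cv2.COLOR_RGB2BGR)[80:340,100:420]
cv2.imwrite("pics/p2.png",cv2.resize(a,None,fx=2,fy=2))
E
```

```text
ft_force: [1.3, -0.7, 0.1]
t 13.18 p [0.405  0.1837 0.1511] yaw -79.6 F [ 1.29 -0.66  0.07] Ftool [-0.1   0.89 -1.15] w 26.2 q1,6 [0.17 1.56] tilt [-0.026 -0.006 -1.   ]
shift mm [ 30.7   6.4 -16.7] rotvec deg [-0.7  1.5 -0.1]
```

View pics/p2.png

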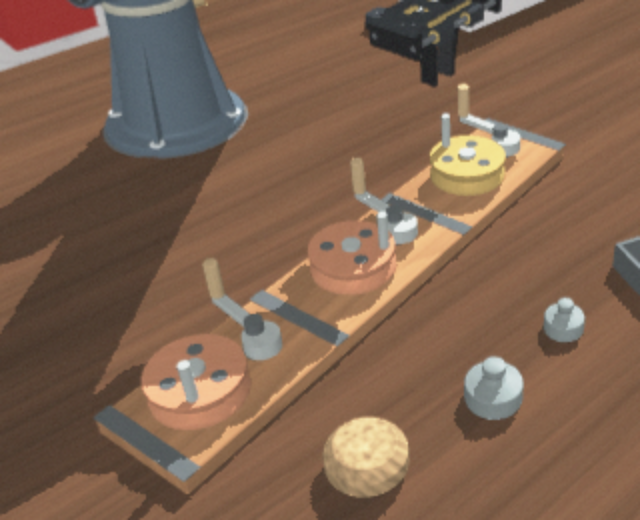

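The right peg top is now at (184,366), the middle at (382,214) and the left one, untouched, at (446,118) in this crop. I'll turn these into angles.

```bash
python3 - <<'E'
from st import *
for k,u,v in(("r",184,366),("m",382,214),("l",446,118)):
    w=world("scene",[u/2+100,v/2+80],.105)[:2];d=w-A[k];print(k,w.round(4),np.hypot(*d).round(4),np.degrees(np.arctan2(d[1],d[0])).round(1))
E
python3 -m inch '[[26,[8,3,-8],[0,1.5,0]],[26,[8,3,-8],[0,0,0]],[26,[8,0,-1],[0,0,0]],[26,[0,0,0],[0,0,0]]]' | grep ft
python3 -c "
from st import *
stat();tgt(.4218,.1802,.082,-78.85)"
```

```text
r [ 0.5861 -0.2985] 0.0417 -30.3
m [ 0.5331 -0.0207] 0.0396 44.9
l [0.4288 0.1753] 0.0314 -170.8
ft_force: [-0.4, 0.4, 0.2]
t 13.72 p [0.4223 0.1806 0.1245] yaw -79.3 F [-0.43  0.37  0.24] Ftool [-0.24 -0.45  0.36] w 25.9 q1,6 [0.16 1.55] tilt [-0.003 -0.001 -1.   ]
shift mm [42.5  0.2  0.4] rotvec deg [-0.5  0.2 -0. ]
```

```bash

python3 -m inch '[[34,[12,2,-2],[0,0,0]],[34,[14,0,0],[0,0,0]],[34,[12,0,0],[0,0,0]],[26,[0,0,0],[0,0,0]],[26,[0,0,0],[0,0,0]]]' | grep ft
python3 -c "
from st import *
stat('l');peg('l');circ('l',-145)"
```

```text
ft_force: [-0.1, -0.0, -0.1]
t 14.35 p [0.4249 0.1788 0.0841] yaw -79.3 F [-0.08 -0.04 -0.1 ] Ftool [0.1  0.03 0.09] w 26.7 q1,6 [0.16 1.54] tilt [-0.003 -0.001 -1.   ]
r 0.0349 ang -177.6
peg est (if on trailing pad) ang 172.2 pad off mm 1.5
shift mm [ 6.1 20.7  0. ] rotvec deg [-24.3   0.2  -0. ]
```

```bash

python3 -m inch '[[26,[1,7,1],[-9,0,0]],[26,[1,8,0],[-9,0,0]],[26,[1,8,0],[-9,0,0]]]' | grep ft
python3 -c "
from st import *
stat('l');peg('l');circ('l',-115)"
```

```text
ft_force: [-1.0, 1.0, 0.9]
t 14.72 p [0.432  0.1578 0.0823] yaw -51.4 F [-0.99  1.03  0.92] Ftool [-0.92 -1.43  0.13] w 25.8 q1,6 [0.11 1.  ] tilt [-0.001 -0.    -1.   ]
r 0.0358 ang -141.1
peg est (if on trailing pad) ang -151.7 pad off mm 1.6
shift mm [ 4.3 16.7 -1.8] rotvec deg [-26.4   0.1   0.1]
```

```bash

python3 -m inch '[[26,[1,7,-0.5],[-9,0,0]],[26,[1,7,-1],[-9,0,0]],[26,[1,7,-1],[-9,0,0]],[26,[0,7,-1],[-9,0,0]]]' | grep ft
python3 -c "
from st import *
stat('l');peg('l');circ('l',-60)"
```

```text
ft_force: [0.0, 1.0, -1.1]
t 15.22 p [0.4552 0.1438 0.081 ] yaw -14.2 F [ 0.05  1.01 -1.09] Ftool [ 1.09 -0.2  -0.99] w 26.4 q1,6 [0.07 0.32] tilt [-0.002  0.001 -1.   ]
r 0.0368 ang -97.2
peg est (if on trailing pad) ang -108.0 pad off mm 1.4
shift mm [ 3.  22.  -9.3] rotvec deg [-44.2  -0.1   0.1]
```

```bash

python3 -m inch '[[26,[1,7,-1.5],[-10,0,0]],[26,[1,7,-1.5],[-10,0,0]],[26,[1,7,-1.5],[-10,0,0]],[26,[0,7,-1],[-10,0,0]]]' | grep ft
python3 -c "
from st import *
stat('l');peg('l');circ('l',-30)"
```

```text
ft_force: [-1.2, 0.3, 0.2]
t 15.72 p [0.4815 0.1498 0.0795] yaw 27.1 F [-1.25  0.27  0.18] Ftool [-0.18 -0.99 -0.81] w 26.0 q1,6 [ 0.08 -0.4 ] tilt [-0.005  0.001 -1.   ]
r 0.0374 ang -54.6
peg est (if on trailing pad) ang -65.3 pad off mm 0.9
shift mm [ 1.5 15.2 -5.1] rotvec deg [-32.9  -0.2   0.2]
```

```bash

python3 -m inch '[[26,[0,7,-1.5],[-10,0,0]],[26,[0,7,-1.5],[-10,0,0]],[26,[0,2,-0.5],[-4,0,0]],[26,[0,0,0],[0,0,0]]]' | grep ft
python3 -c "
from st import *
stat('l');peg('l')"
python3 -m inch '[[26,[0,-4,0],[0,0,0]],[26,[-25,0,0],[0,0,0]],[26,[-45,0,0],[0,0,0]],[26,[-10,0,0],[0,0,0]],[26,[0,0,0],[0,0,0]]]' | grep ft
python3 -c "
from st import *
stat();tgt(.4715,-.2025,.16,-158.8)"
```

```text
ft_force: [0.3, -0.5, -0.5]
t 16.23 p [0.4925 0.1616 0.0807] yaw 52.0 F [ 0.32 -0.46 -0.51] Ftool [ 0.51 -0.16  0.54] w 25.8 q1,6 [ 0.1  -0.81] tilt [-0.005 -0.    -1.   ]
r 0.0377 ang -29.8
peg est (if on trailing pad) ang -40.5 pad off mm 0.7
ft_force: [-1.3, -0.2, -0.8]
t 16.85 p [0.4891 0.1574 0.1626] yaw 51.7 F [-1.29 -0.16 -0.75] Ftool [ 0.76 -0.92 -0.91] w 26.1 q1,6 [ 0.09 -0.81] tilt [-0.006 -0.    -1.   ]
shift mm [   2.8 -293.5  209.1] rotvec deg [-149.5   -0.4   -0.3]
```

```bash

python3 -m inch '[[34,[0,-42,30],[0,0,0]],[34,[0,-42,30],[0,0,0]],[34,[0,-42,30],[0,0,0]],[34,[0,-42,30],[0,0,0]],[34,[0,-42,30],[0,0,0]],[34,[0,-42,30],[0,0,0]],[34,[0,-40,29],[0,0,0]],[34,[0,0,0],[-10,0,0]],[34,[0,0,0],[-10,0,0]],[34,[0,0,0],[-10,0,0]],[34,[0,0,0],[-10,0,0]],[34,[0,0,0],[0,0,0]]]' | grep ft
python3 -c "
from st import *
print(world('scene',[205.5,211.5],.105))
stat();tgt(.4710,-.2025,.125,93)"
```

```text
ft_force: [-0.1, -0.5, 0.4]
[ 0.47409924 -0.20263954  0.105     ]
t 18.35 p [ 0.463  -0.21    0.1453] yaw 92.6 F [-0.08 -0.53  0.39] Ftool [-0.4  -0.52 -0.12] w 34.0 q1,6 [-0.64 -2.25] tilt [-0.029  0.014 -0.999]
shift mm [20.1  6.8  8.9] rotvec deg [-0.4 -1.6 -0.9]
```

Both cameras agree on the grip position, about (0.472, −0.2025).

```bash

python3 -m inch '[[34,[8,3.5,5],[0,-1.6,-0.9]],[34,[8,3.5,4.5],[0,0,0]],[34,[4,0,0],[0,0,0]],[34,[0,0,0],[0,0,0]]]' | grep ft
python3 -c "
from st import *
stat();tgt(.4725,-.2025,.08,93)"
```

```text
ft_force: [0.8, 0.1, 0.6]
t 18.85 p [ 0.4711 -0.2016  0.122 ] yaw 92.1 F [0.82 0.07 0.63] Ftool [-0.63  0.04  0.82] w 33.9 q1,6 [-0.62 -2.23] tilt [-0.004  0.002 -1.   ]
shift mm [42.  -1.   1.5] rotvec deg [-0.9 -0.2 -0.1]
```

```bash

python3 -m inch '[[34,[14,-1,1.5],[0,0,0]],[34,[14,0,0],[0,0,0]],[34,[12,0,0],[0,0,0]],[28,[0,0,0],[0,0,0]],[28,[0,0,0],[0,0,0]]]' | grep ft
cat >> st.py <<'E'
V=np.array([.5346,-.199])
def lev(ang=None,z=.08):
    o=get_obs();d=o["position"][:2]-V;a=np.degrees(np.arctan2(d[1],d[0]))%360;print("tcp r",np.hypot(*d).round(4),"ang",a.round(1),"lever ~deg if on trailing pad",(191.15-a-np.degrees(.006/.065)).round(1))
    if ang is not None:
        b=np.radians(ang);tgt(V[0]+.065*np.cos(b),V[1]+.065*np.sin(b),z,ang-90)
E
python3 -c "
from st import *
stat();lev(160)"
```

```text
ft_force: [-0.3, -0.4, -0.6]
t 19.48 p [ 0.4726 -0.203   0.0788] yaw 92.1 F [-0.26 -0.45 -0.64] Ftool [ 0.64 -0.44 -0.28] w 28.6 q1,6 [-0.62 -2.23] tilt [-0.005  0.002 -1.   ]
tcp r 0.0621 ang 183.7 lever ~deg if on trailing pad 2.2
shift mm [-1.2 26.2  1.8] rotvec deg [22.1 -0.3 -0.1]
```

```bash

python3 -m inch '[[28,[0,9,0],[7,-0.3,0]],[28,[0,9,0],[7,0,0]],[28,[0,9,0.5],[7,0,0]],[28,[0,9,0.5],[7,0,0]]]' | grep ft
python3 -c "
from st import *
stat();lev(135)"
```

```text
ft_force: [-1.2, -2.9, -3.2]
t 19.98 p [ 0.4799 -0.1714  0.0798] yaw 63.2 F [-1.22 -2.95 -3.16] Ftool [ 3.17 -3.17  0.23] w 27.9 q1,6 [-0.56 -1.66] tilt [ 0.003 -0.005 -1.   ]
tcp r 0.0612 ang 153.2 lever ~deg if on trailing pad 32.7
shift mm [-0.3 20.3 -0.5] rotvec deg [18.2  0.3  0.1]
```

```bash

python3 -m inch '[[28,[0,10,-0.5],[7,0.3,0]],[28,[0,10,0],[8,0,0]],[28,[0,10,0.5],[8,0,0]],[28,[0,10,0.5],[8,0,0]]]' | grep ft
python3 -c "
from st import *
stat();lev(100)"
```

```text
ft_force: [-1.2, -2.6, -1.6]
t 20.48 p [ 0.5051 -0.1438  0.0807] yaw 31.4 F [-1.22 -2.56 -1.57] Ftool [ 1.59 -2.37  1.54] w 28.1 q1,6 [-0.49 -1.02] tilt [-0.    -0.009 -1.   ]
tcp r 0.0626 ang 118.1 lever ~deg if on trailing pad 67.7
shift mm [ 0.6 20.2  1.9] rotvec deg [21.4  0.5  0.2]
```

```bash

python3 -m inch '[[28,[0,9,0.5],[8,0.3,0]],[28,[0,8,0.5],[8,0,0]]]' | grep ft
python3 -c "
from st import *
stat();lev(96)"
python3 -m inch '[[28,[0,5,0.3],[4,0,0]]]' | grep ft
python3 -c "
from st import *
stat();lev(95)"
```

```text
ft_force: [-2.3, -2.0, -1.4]
t 20.73 p [ 0.5197 -0.1377  0.0811] yaw 15.0 F [-2.26 -2.02 -1.41] Ftool [ 1.43 -2.7   1.36] w 28.1 q1,6 [-0.46 -0.71] tilt [-0.005 -0.007 -1.   ]
tcp r 0.063 ang 103.7 lever ~deg if on trailing pad 82.2
shift mm [ 1.   8.7 -1.2] rotvec deg [9.  0.3 0.4]
ft_force: [-2.3, -1.8, -2.1]
t 20.85 p [ 0.5238 -0.1369  0.0811] yaw 10.9 F [-2.26 -1.81 -2.12] Ftool [ 2.15 -2.54  1.34] w 27.9 q1,6 [-0.46 -0.64] tilt [-0.008 -0.007 -1.   ]
tcp r 0.063 ang 99.9 lever ~deg if on trailing pad 86.0
shift mm [ 1.   5.6 -1.7] rotvec deg [5.9 0.4 0.5]
```

Nearly home. I'll finish in single small rows and watch for the force to rise.

```bash

S='from st import *
stat();lev()'
python3 -m inch '[[28,[0,4,0],[2,0,0]]]' | grep ft
python3 -c "$S"
python3 -m inch '[[28,[0,4,0],[1,0,0]]]' | grep ft
python3 -c "$S"
```

```text
ft_force: [-2.4, -2.4, -1.5]
t 20.98 p [ 0.5266 -0.1364  0.081 ] yaw 8.8 F [-2.36 -2.45 -1.5 ] Ftool [ 1.55 -2.69  2.05] w 27.8 q1,6 [-0.45 -0.59] tilt [-0.01  -0.008 -1.   ]
tcp r 0.0632 ang 97.3 lever ~deg if on trailing pad 88.6
ft_force: [-7.5, -6.2, 1.8]
t 21.1 p [ 0.5286 -0.1358  0.0809] yaw 7.9 F [-7.49 -6.22  1.82] Ftool [-1.66 -8.3   5.14] w 28.4 q1,6 [-0.45 -0.57] tilt [-0.015 -0.008 -1.   ]
tcp r 0.0635 ang 95.4 lever ~deg if on trailing pad 90.5
```

```bash

python3 -m inch '[[28,[0,4,0],[0,0,0]]]' | grep ft
python3 -c "from st import *
stat();lev()"
```

```text
ft_force: [-10.8, -6.3, 4.3]
t 21.23 p [ 0.5286 -0.1357  0.0807] yaw 8.0 F [-10.81  -6.31   4.26] Ftool [ -3.95 -11.68   4.76] w 27.9 q1,6 [-0.45 -0.57] tilt [-0.024 -0.008 -1.   ]
tcp r 0.0636 ang 95.4 lever ~deg if on trailing pad 90.5
```

The lever is on the stop: there was no further motion at 12 N. I'll release, lift clear and check.

```bash

python3 -m inch '[[30,[0,-3,0],[0,0,0]],[30,[0,-2,0],[0,0,0]],[30,[0,0,0],[0,0,0]]]' | grep ft
python3 -c "from st import *
stat();lev()"
python3 -m inch '[[30,[-15,0,0],[0,0,0]],[30,[-25,0,0],[0,0,0]],[30,[-45,0,0],[0,0,0]],[30,[-45,0,0],[0,0,0]],[30,[0,0,40],[0,0,0]],[30,[0,0,40],[0,0,0]],[30,[0,0,40],[0,0,0]],[30,[0,0,40],[0,0,0]],[30,[0,0,0],[0,0,0]]]' | grep -v tool
python3 - <<'E'
from st import *
a=cv2.cvtColor(imaging.camera("scene"),cv2.COLOR_RGB2BGR)[80:340,100:420]
cv2.imwrite("pics/p3.png",cv2.resize(a,None,fx=2.5,fy=2.3))
b=cv2.cvtColor(imaging.camera("top"),cv2.COLOR_RGB2BGR)[50:320,160:520]
cv2.imwrite("pics/p4.png",cv2.resize(b,None,fx=2.2,fy=2.2))
for t in("weight_big","weight_small","scoop","float"):
    p,c=tip("scene",t); print(t,round(c,2),p is not None and world("scene",p,0).round(3))
E
```

```text
ft_force: [-0.6, -0.2, -0.1]
t 21.6 p [ 0.525  -0.1367  0.0817] yaw 8.0 F [-0.63 -0.22 -0.09] Ftool [ 0.1  -0.65  0.13] w 29.9 q1,6 [-0.45 -0.57] tilt [-0.02  -0.009 -1.   ]
tcp r 0.0631 ang 98.8 lever ~deg if on trailing pad 87.1
time: 22.72
position: [0.5553, -0.2977, 0.2288]
ft_force: [-0.4, 0.8, 0.3]
grip_width: 0.0299
weight_big 0.75 [ 0.74  -0.056  0.   ]
weight_small 0.92 [0.726 0.067 0.   ]
scoop 0.81 [0.75  0.216 0.   ]
float 0.77 [ 0.723 -0.212  0.   ]
```

View pics/p3.png

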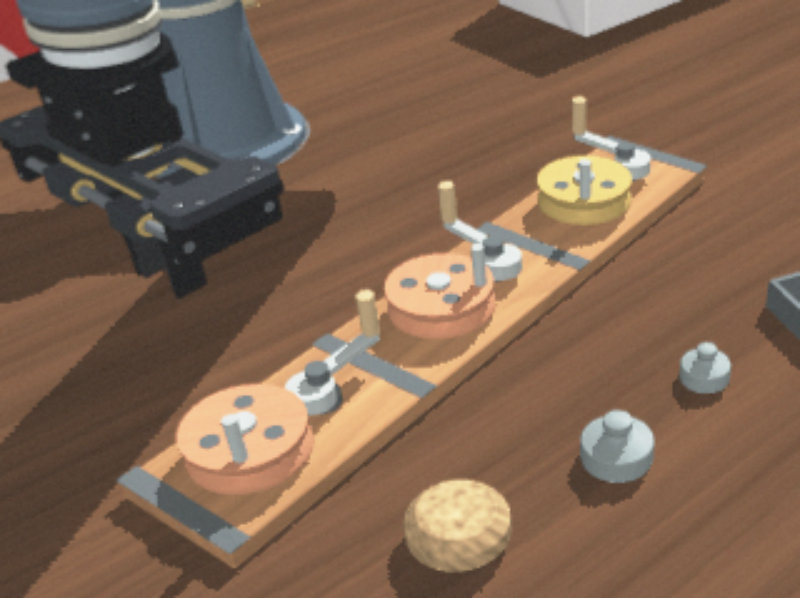

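View pics/p4.png

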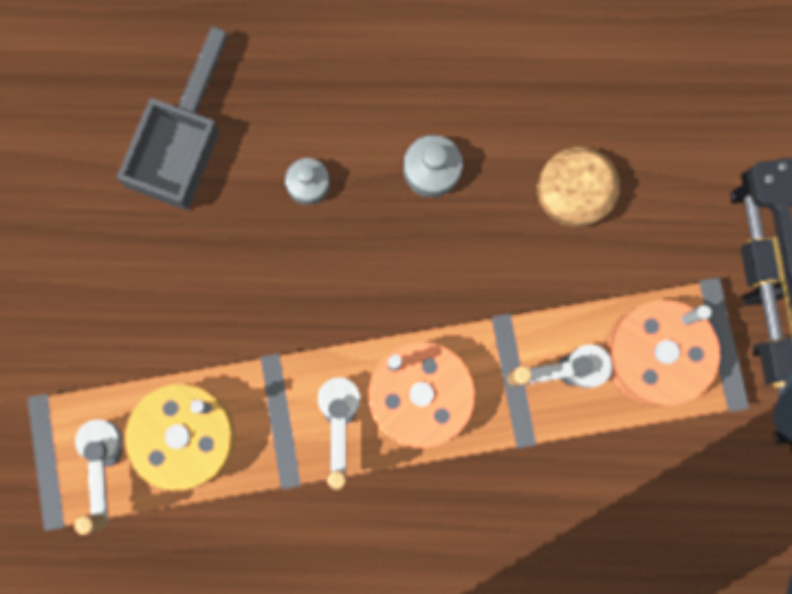

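Only the right lever has swung: its grip is at (521,375), along the board's +y direction. The other two levers are still open. The pegs are at (704,312), (395,362) and about (199,407), and the bystanders are unmoved. One quick numeric check before handing in.

```bash
python3 - <<'E'
from st import *
W=lambda u,v:world("top",[u/2.2+160,v/2.2+50],.105)[:2]
for k,u,v,s in(("r",704,312,-163),("m",395,362,187.8),("l",199,407,-176)):
    d=W(u,v)-A[k];a=np.degrees(np.arctan2(d[1],d[0]));print(k,np.hypot(*d).round(4),a.round(1),"turn",(a-s).round(1))
d=W(521,375)-V;print("lever",np.hypot(*d).round(4),(191.15-np.degrees(np.arctan2(d[1],d[0]))).round(1))
E
```

```text
r 0.0385 -34.2 turn 128.8
m 0.037 46.2 turn -141.6
l 0.0369 -44.8 turn 131.2
lever 0.065 89.3
```

```bash
python3 -c "
from rig import robot
print(robot.hand_in())"
```

```text
the job is handed in; nothing more can be done
None
```

The right sheave is the binding one. I swung its cam lock home against the stop, left the other two open, and handed the job in at about 23 s of robot time.

- **Drag:** with the fingers loosely round each peg, the right sheave took about 7–10 N in steady turning. The middle and left took about 1.4 N or less.
- **Turns:** the last top view puts the pegs about 129° (right), 142° (middle, turned clockwise) and 131° (left) from their starts. These are good to several degrees, and all are between a quarter and a half turn. The two cameras disagreed by about 9° on where the left peg started, but either reading leaves it within limits.
- **Cam lock:** it stopped moving while the force rose to about 12 N tangentially (13 N in total), the highest reading I took. Forces were only read at the end of each move. The last picture measures the lever at 89.3°, which is home within the measuring error.
- **Other things:** the bystanders read within about 1 cm of their first positions, about the detector's own scatter, and look unmoved. The gripper finished clear of everything.

One slip: on the first descent at the right peg the arm lagged and brushed the peg at about 3 N before the turn proper began. Its turn is counted from where it first stood.

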